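Clear the remote off the battery box, then open it

ROBOT

A 7-joint arm with a two-finger parallel gripper is mounted at the origin on the work surface. World frame = base frame: x ahead of the robot, y to its left, z up, the work surface at z = 0. Lengths are in m, angles in degrees, forces in N, time in s.
With the tool pointing down it reaches from about 0.425 to 0.875 m from the base axis. Payload 4.7 kg.
Tool frame: the origin (TCP) lies on the centre line of the jaws, within the pads' length; the fingertips stand ahead of it and the grasp point (between the pads) lies 2 mm behind it (env.tip_reach is the x of the fingertips in the tool frame, in m); x points along the fingers, z is the direction in which the jaws open and shut, and the axes are right-handed (so a half turn about x gives the same grasp; the last joint's range is limited). The gripper opens to 87 mm and grips with 3 to 60 N. Pads are 19 mm wide; open, the fingers measure 117 mm over their backs; the gripper's body (75 mm by 190 mm) begins 51 mm behind the grasp point.
Start: joints at [-63.478, 18.392, -4.016, 83.108, 1.295, 78.541, -3.26], TCP at [0.282, 0.586, 0.24] pointing down, gripper open.
Joint ranges: [-163.93, 163.93], [-17.29, 119.83], [-79.2, 71.16], [3.27, 140.29], [-89.18, 269.18], [5.43, 117.66], [-154.24, 154.24]. Speed limits (degrees/s): [147.25, 147.25, 180, 180, 180, 180, 180].

INTERFACE

Orientations are given as [roll, pitch, yaw] about the fixed x, y, z axes, in that order (R = Rz(yaw) Ry(pitch) Rx(roll)).
In Python, from cell import telemetry, optics, env, models gives the robot as it stands.
- The arm moves only by the shell command python3 -m pendant 'ROWS' [FORCE]. ROWS is JSON, a list of rows, each a list of 3 entries, a list of its own where there are three numbers: the finger opening in mm, from 0 to 87, then the shift along the tool's x, y, z in mm, then the turn, a rotation vector about the tool's x, y, z in rad. A call has 1 to 10 rows; each row is the pose to reach, as a shift and turn from the pose commanded when the call began, along the tool's axes at that moment; what a row does not reach only later rows make up. A row lasts 1/12 s, in which the tool goes at most 41.7 mm and 7.16 degrees, less where a joint would pass 70% of its speed; a pose out of reach is approached as far as the arm can. A call with a gripper value outside its range is refused whole. The fingers move at their own pace and stop on an object; FORCE is the grip in N (left out, the last holds). Time passes only in rows, so rows that repeat a pose let the fingers close. It gives the time, the measured TCP pose, the force and the opening at its end, in the units of the state.
- telemetry.get_obs(): the state, without advancing time (a new reading comes with each control period).
- optics.read_camera(name): name is "side" or "top" or "wrist"; returns a dict with "image" (420x560x3 uint8, blue, green, red), "range_z" (420x560 float32, m along the optical axis (not along the pixel's ray), 0 where there is no reading), "fx", "fy", "cx", "cy" (pixels), "cam_to_world" (4x4, takes a point from camera to world coordinates). Camera axes: x right, y up, looking along -z (the intrinsics and any distortion apply to the point x, -y, -z); pixel columns grow to the right and rows downward; lengths in m; the calibration is good to about 2 mm. The wrist camera is an equidistant fisheye: a pixel r from the principal point sees the ray r / f radians off the axis. A picture is of the moment at which its call begins.
- env.sign_off(): hands the job in, once; it reports no verdict.
Trained networks look in the newest picture that a camera, given by its name, has taken for a name from the list of things; names that differ only in an ending like _2 or _b are one class to them, and where a whole thing is asked for, a point or a joint stands for the part that bears it (a point fixed in the world has none). Each returns a list of dicts, best first, with "confidence" (0 to 1); they miss things now and then, are a little off and sometimes report something else, mostly with a low value. They report only what shows in the picture. A call takes as long as a camera call.
- models.masks_of(camera, label): "pixels" (420x560 bool, what is visible of it) and "extent" ([left, top, right, bottom] as shares, 0 to 1, of the picture: columns of its width, rows of its height, round what is visible of it).
- models.landmark_of(camera, label): "centre" ([row, column] as shares, 0 to 1, of the picture: columns of its width, rows of its height: a listed point, or the origin of a listed thing).
The state is a dict: "time_s": time; "qpos": joint angles; "joint_velocities": joint speeds; "effort": joint torques, N m; "tool_pos": TCP position; "tool_rot": TCP orientation; "force": force on the tool from outside, world axes, zero at the start; "wrist_torque": the same for the moment, N m; "grip_width": finger opening in m.
Only numpy, scipy, OpenCV 4.12 (cv2) and the standard library are available. Lean on these libraries where they do the work, as an engineer would, in place of code of your own. Each camera call takes 0.05 s, during which the arm holds its last target.

TASK

A stray remote is lying on the lid of the clear battery box. Lay it down gently (do not drop it), buttons up, flat inside the free, blue-felted lane of the black caddy, lengthwise like the other two remotes; only then lift the box's lid (it has a black pull tab) until it stands upright or beyond, and leave it open. Leave the parked remotes, torch, coaster, glasses case and bowl where they are.

Things in the scene. Friction and masses are not known exactly. Their poses are not given: they have to be found in the camera images.
- remote: the stray remote on the battery box lid: grey plastic with a black button face, 160 x 40 x 21 mm (x, y, z), about 0.12 kg. Origin: centre of its underside; x along its length, z up out of its button face. It lies crosswise on the closed lid, behind the tab
- felt: thin blue felt strip (under 1 mm thick, it may be ignored) on the floor of the caddy's free lane: 180 x 66 mm. Origin: centre of the lane at the level of its floor, 4 mm above the cabinet top; x along the lane. Which of the three lanes is free varies
- caddy: black plastic caddy, fixed, 193 x 232 mm (x, y), rim 12 mm high: three open lanes side by side along its x, each 185 mm long x 72 mm wide inside, 76 mm apart (y = -76, 0, +76 mm), 4 mm floor, 4 mm walls that stand 8 mm above the lane floor. Origin: centre of its underside
- remote_a: parked grey remote in a lane of the caddy, 160 x 40 x 21 mm (x, y, z), about 0.12 kg. Origin: centre of its underside; x along its length, z up out of its button face
- remote_b: another parked grey remote in a lane of the caddy, 160 x 40 x 21 mm (x, y, z), about 0.12 kg. Origin: centre of its underside; x along its length, z up out of its button face
- battery_box: clear acrylic battery box with cells in it, fixed: 150 x 170 x 55 mm (x, y, z) without the lid. Origin: centre of its underside. Its lid (same outline, 5 mm thick, top face 60.5 mm above the origin when shut) hinges along its far, +x, top edge (along y)
- lid (a joint): lid angle in rad: 0 shut, 1.57 upright, 1.9 the stop; stiff hinge, the lid stays where it is left. About 2 N at the tab lifts it
- lid_tab (a point): the lid's black pull tab, a fin standing up from the lid on its centre line: 12 mm thick along the box's y, 26 mm long along x, 32 mm high, its centre 18 mm behind the lid's front edge. This point is the fin's top centre, 32 mm above the lid's top face when shut
- lid_hinge (a point): point on the hinge axis at the middle of the box's far edge, at the lid's underside; the tab is 132 mm in front of it
- torch: chrome torch standing on its head, 42 mm across, 126 mm tall with the button at the top. Origin: centre of its underside
- coaster: white ceramic coaster, disc 96 mm across, 8 mm thick. Origin: centre of its underside
- glasses_case: blue glasses case, 60 x 155 x 36 mm. Origin: centre of its underside
- bowl: blue ceramic bowl, 110 mm across, 50 mm high. Origin: centre of its underside

How it is judged (in metres and radians):
On the way:
1. the stray remote lies flat and released in the free lane while the lid is still shut (x of remote in the frame of felt between -0.02 and 0.02 m and y of remote in the frame of felt between -0.022 and 0.022 m and z of remote in the frame of felt between -0.004 and 0.004 m and angle between remote's own z axis and vertical below 0.06 rad and angle between the x axis of remote and the x axis of felt, either way round below 0.22 rad and contact force between the fingers and remote below 0.05 N and linear speed of remote below 0.03 m/s and value of joint lid below 0.15 rad), for 0.2 s.
At the end, for the whole second after the job is handed in: The stray remote lies at rest and released, buttons up, on the floor of the felted lane (within 20 mm of its middle along, 22 mm across and 4 mm in height, tilt under 0.06 rad, within 0.22 rad of the lane's direction, either end forward), and the lid stands still, open by more than 1.3 rad (x of remote in the frame of felt between -0.02 and 0.02 m and y of remote in the frame of felt between -0.022 and 0.022 m and z of remote in the frame of felt between -0.004 and 0.004 m and angle between remote's own z axis and vertical below 0.06 rad and angle between the x axis of remote and the x axis of felt, either way round below 0.22 rad and contact force between the fingers and remote below 0.05 N and linear speed of remote below 0.03 m/s and value of joint lid above 1.3 rad and velocity of joint lid between -0.05 and 0.05 rad/s); the robot touches nothing.
It fails at once if the lid is raised while the remote still lies on it (value of joint lid above 0.2 rad and z of remote in the frame of battery_box above 0.045 m and x of remote in the frame of battery_box between -0.095 and 0.095 m and y of remote in the frame of battery_box between -0.1 and 0.1 m).
It fails at once if the remote is dropped from more than about 25 mm (falls faster than 0.7 m/s, not held) (contact force between the fingers and remote below 0.05 N and linear speed of remote above 0.7 m/s).
It fails at once if a parked remote is shifted by more than 30 mm (distance of any of remote_a, remote_b from where it was at the start of the episode above 0.03 m).
It fails at once if the torch, coaster, glasses case or bowl is shifted by more than 30 mm (distance of any of torch, coaster, glasses_case, bowl from where it was at the start of the episode above 0.03 m).
It fails at once if the torch is knocked over (angle between torch's own z axis and vertical above 0.4 rad).
It also fails if it takes over 51 s, if anything falls off the work surface, if the arm or the gripper's body presses on something with over 40 N, if the wrist force passes 120 N, or if a joint passes its speed limit or range.

## Working session

There is one attempt and no reset: what is moved stays moved. The work goes in short steps, Python scripts to look and compute and a shell command to move; the robot and the scene stay as the last step left them, time stands still between calls to the robot, and variables do not carry over. Pictures are saved under pics/ and viewed, and the job is handed in when it is done.

```bash
ls; mkdir -p pics
cat > h.py <<'E'
import numpy as np, cv2
from cell import telemetry, optics, env, models
from scipy.spatial.transform import Rotation as R
def world(cam,rows,cols,d):
    rows=np.asarray(rows,float);cols=np.asarray(cols,float);d=np.asarray(d,float)
    x=(cols-cam["cx"])/cam["fx"];y=(rows-cam["cy"])/cam["fy"]
    P=np.stack([x*d,-y*d,-d,np.ones_like(d)],-1)
    return (P@np.array(cam["cam_to_world"]).T)[...,:3]
def toolR():
    o=telemetry.get_obs();return np.array(o["tool_pos"]),R.from_euler('xyz',o["tool_rot"],degrees=True)
E
python3 - <<'E'
from h import *
o=telemetry.get_obs();print(o, env.tip_reach)
for n in("top","side"):
    c=optics.read_camera(n);cv2.imwrite(f"pics/{n}0.png",c["image"])
    print(n,c["fx"],c["cx"],c["cy"],np.round(c["cam_to_world"],3).tolist(),(c["range_z"]>0).mean())
    for l in["remote","felt","caddy","battery_box","lid_tab","lid_hinge","torch","coaster","glasses_case","bowl"]:
        ms=models.masks_of(n,l)
        for m in ms[:4]:
            p=m["pixels"]&(c["range_z"]>0);r,k=np.nonzero(p)
            if len(r)<5: continue
            w=world(c,r,k,c["range_z"][r,k])
            print(l,round(m["confidence"],2),len(r),"med",np.round(np.median(w,0),3),"min",np.round(np.percentile(w,2,axis=0),3),"max",np.round(np.percentile(w,98,axis=0),3), np.round([r.mean(),k.mean()]))
        print("   lm",[(np.round(np.array(q["centre"])*[420,560]),round(q["confidence"],2)) for q in models.landmark_of(n,l)[:3]])
E
```

```text
pics
{'time_s': 0.0, 'qpos': array([-63.47912531,  18.44014997,  -4.01323217,  83.17850939,
         1.29448472,  78.53953995,  -3.26013834]), 'joint_velocities': array([ 0.0868141 ,  0.07560586,  0.05510457,  0.0306845 , -0.01341482,
       -0.05709907, -0.00617322]), 'effort': array([-2.26931897e-04, -4.91287100e+01, -4.03897623e-01, -3.12541795e+01,
       -6.39431085e-02,  4.36732150e-02,  1.88037820e-04]), 'tool_pos': array([0.2818403 , 0.58511589, 0.2384172 ]), 'tool_rot': array([-176.91522773,   89.88684526, -112.62869601]), 'force': array([-0.4513376 , -0.2677385 , -1.04858442]), 'wrist_torque': array([-0.03669817, -0.03771229,  0.02528882]), 'grip_width': 0.086956145079999} 0.017
top 445.1556881850622 267.8816376087205 207.4672439683713 [[-0.014, 0.99, -0.14, 0.449], [-1.0, -0.01, 0.027, -0.028], [0.025, 0.14, 0.99, 0.925], [0.0, 0.0, 0.0, 1.0]] 0.996062925170068
remote 0.94 1602 med [ 0.532 -0.17   0.026] min [ 0.459 -0.197  0.007] max [ 0.61  -0.143  0.03 ] [227. 326.]
remote 0.8 1618 med [ 0.545 -0.242  0.026] min [ 0.47  -0.268  0.009] max [ 0.621 -0.217  0.03 ] [221. 36
[... 3942 characters left out ...]
rray([200., 177.]), 0.34)]
coaster 0.94 1379 med [ 0.429 -0.011  0.008] min [ 0.387 -0.054  0.001] max [0.474 0.034 0.011] [265. 212.]
coaster 0.71 2841 med [ 0.55  -0.325  0.005] min [ 0.472 -0.362  0.003] max [ 0.643 -0.286  0.008] [309. 370.]
   lm [(array([265., 208.]), 0.96)]
glasses_case 0.71 1693 med [ 0.727 -0.19   0.035] min [ 0.711 -0.26   0.009] max [ 0.766 -0.113  0.039] [215. 362.]
   lm [(array([222., 361.]), 0.61), (array([272., 304.]), 0.3)]
bowl 0.64 992 med [0.733 0.207 0.032] min [0.671 0.139 0.005] max [0.77  0.241 0.052] [148. 236.]
bowl 0.41 1337 med [ 0.43  -0.012  0.008] min [ 0.388 -0.054  0.004] max [0.475 0.032 0.011] [265. 212.]
   lm [(array([160., 237.]), 0.76)]
```

View pictures.

View pics/top0.png

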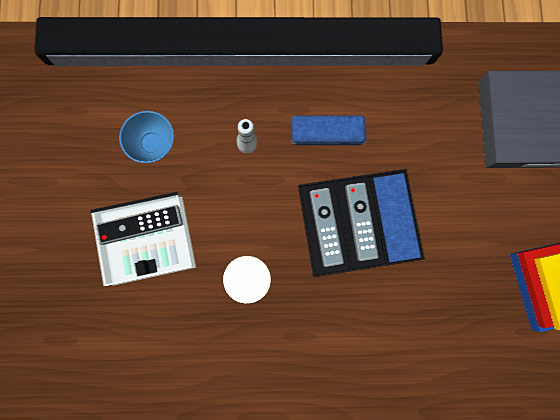

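View pics/side0.png

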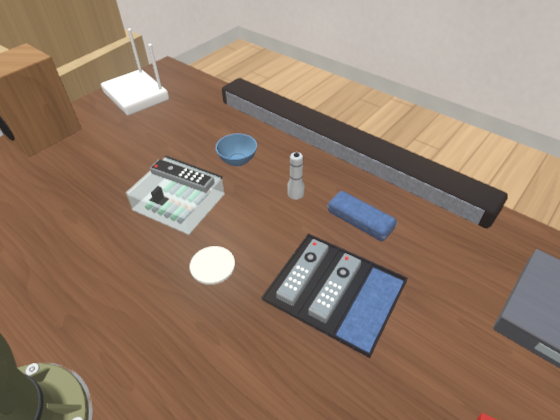

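Run:
```python
from h import *
for n in("top","side"):
    c=optics.read_camera(n)
    for l,zlo,zhi in(("remote",.076,.092),("felt",.0,.02),("glasses_case",.03,.05),("caddy",0.009,.016)):
        for m in models.masks_of(n,l)[:4]:
            r,k=np.nonzero(m["pixels"]&(c["range_z"]>0));w=world(c,r,k,c["range_z"][r,k])
            w=w[(w[:,2]>zlo)&(w[:,2]<zhi)]
            if len(w)<300: continue
            (cx,cy),s,a=cv2.minAreaRect((w[:,:2]*1000).astype(np.float32))
            mu=w[:,:2].mean(0);u=np.linalg.svd(w[:,:2]-mu,full_matrices=False)[2][0]
            print(n,l,round(m["confidence"],2),len(w),"rect",round(cx,1),round(cy,1),np.round(s,1),round(a,1),"mean",np.round(mu*1000,1),"ang",round(np.degrees(np.arctan2(u[1],u[0])),1),"z",np.round(np.median(w[:,2]),4))
    # tab: points above lid in front
    d=c["range_z"];rr,kk=np.mgrid[0:420,0:560];w=world(c,rr,kk,d)
    s=(w[...,2]>.08)&(w[...,2]<.1)&(w[...,0]>.42)&(w[...,0]<.5)&(w[...,1]>.1)&(w[...,1]<.29)
    p=w[s];print("tab",len(p),p.mean(0),p.min(0),p.max(0))
    # lid plane extents
    s=(abs(w[...,2]-.0605)<.006)&(w[...,0]>.4)&(w[...,0]<.62)&(w[...,1]>.08)&(w[...,1]<.31)
    p=w[s];print("lid",len(p),cv2.minAreaRect((p[:,:2]*1000).astype(np.float32)))
```

```text
top remote 0.93 1735 rect 538.8 195.2 [ 40.4 159. ] 13.3 mean [537.7 195.7] ang 102.9 z 0.0824
top felt 0.79 2690 rect 556.0 -321.0 [180.3  69.5] 7.6 mean [ 554.9 -321.5] ang -172.1 z 0.0051
top glasses_case 0.72 1851 rect 739.7 -180.6 [ 59. 152.] 0.1 mean [ 738.6 -180.3] ang 89.7 z 0.0358
top caddy 0.62 1151 rect 546.4 -243.9 [193.  232.2] 8.1 mean [ 544.7 -242.8] ang 99.8 z 0.012
tab 110 [0.45778846 0.18293971 0.09142588] [0.4449514  0.17616965 0.08069584] [0.47075435 0.19066748 0.09554935]
lid 4923 ((513.655517578125, 195.8372344970703), (150.32655334472656, 170.60179138183594), 11.618324279785156)
side remote 0.96 823 rect 539.8 193.0 [ 42.5 161. ] 14.1 mean [537.9 188.2] ang -76.5 z 0.0824
side felt 0.91 2750 rect 557.9 -323.3 [185.8  66.3] 8.2 mean [ 553.1 -324.5] ang -171.7 z 0.0053
side glasses_case 0.87 1243 rect 740.4 -183.9 [ 59.7 152.3] 0.2 mean [ 737.9 -187.9] ang -89.9 z 0.0359
side caddy 0.56 1289 rect 547.8 -245.8 [196.2 232.5] 8.1 mean [ 538.  -251.6] ang -81.6 z 0.012
tab 91 [0.45765793 0.17952603 0.08941548] [0.4461323  0.17337089 0.08062644] [0.47219589 0.1901964  0.09477607]
lid 2199 ((516.3444213867188, 193.66827392578125), (155.5022430419922, 173.2785186767578), 11.929121017456055)
```

```bash
cat >> h.py <<'E'
def down(zdeg):
    # tool x down, tool z along azimuth zdeg
    x=np.array([0,0,-1.]);a=np.radians(zdeg);z=np.array([np.cos(a),np.sin(a),0]);y=np.cross(z,x)
    return R.from_matrix(np.c_[x,y,z])
def go(p,Rt):
    o,r=toolR()
    print("shift",np.round(r.inv().apply(np.array(p)-o)*1000,1),"turn",np.round((r.inv()*Rt).as_rotvec(),3),"turndeg",np.round(np.degrees((r.inv()*Rt).magnitude()),1))
E
python3 - <<'E'
from h import *
p,r=toolR();print(p,np.round(r.as_matrix(),3))
z=r.as_matrix()[:,2];print("z az",np.degrees(np.arctan2(z[1],z[0])))
for a in(13.2,193.2):
    go([.539,.194,.20],down(a))
E
```

```text
[0.2820292  0.58565354 0.23957418] [[ 0.    -0.901  0.434]
 [ 0.     0.434  0.901]
 [-1.     0.     0.   ]]
z az 64.28645502494874
shift [  39.6 -401.5 -241.4] turn [ 0.892  0.    -0.   ] turndeg 51.1
shift [  39.6 -401.5 -241.4] turn [-2.25  0.    0.  ] turndeg 128.9
```

```bash
python3 -m pendant '[[87,[0,-200,-120],[0.45,0,0]],[87,[0,-200,-120],[0.45,0,0]],[87,[0,-401,-241],[0.892,0,0]],[87,[0,-401,-241],[0.892,0,0]],[87,[0,-401,-241],[0.892,0,0]],[87,[0,-401,-241],[0.892,0,0]],[87,[0,-401,-241],[0.892,0,0]],[87,[0,-401,-241],[0.892,0,0]],[87,[0,-401,-241],[0.892,0,0]],[87,[0,-401,-241],[0.892,0,0]]]' 25
python3 - <<'E'
from h import *
go([.539,.194,.20],down(13.2))
E
```

```text
time_s: 3.43
tool_pos: [0.5115, 0.2355, 0.24]
tool_rot: [29.1, 89.9, 42.3]
force: [1.2, 0.1, 0.8]
grip_width: 0.0869
shift [ 40.  -46.7  17.3] turn [-0.     0.001 -0.001] turndeg 0.1
```

```bash
python3 -m pendant '[[87,[20,-46.7,17.3],[0,0,0]],[87,[40,-46.7,17.3],[0,0,0]],[87,[40,-46.7,17.3],[0,0,0]],[87,[40,-46.7,17.3],[0,0,0]],[87,[40,-46.7,17.3],[0,0,0]]]'
python3 - <<'E'
from h import *
go([.539,.194,.0885],down(13.2))
for n in("wrist","top","side"):
    c=optics.read_camera(n);cv2.imwrite(f"pics/{n}1.png",c["image"])
E
```

```text
time_s: 3.85
tool_pos: [0.5379, 0.1974, 0.2002]
tool_rot: [60.2, 89.9, 73.5]
force: [0.2, 0.2, -1.4]
grip_width: 0.0867
shift [111.7  -3.7   0.2] turn [ 0.001  0.001 -0.001] turndeg 0.1
```

View pics/wrist1.png

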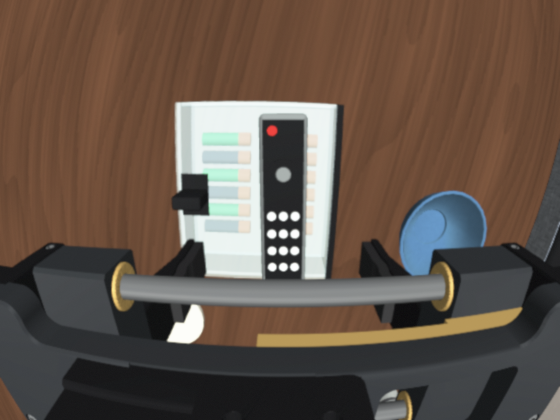

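View pics/side1.png

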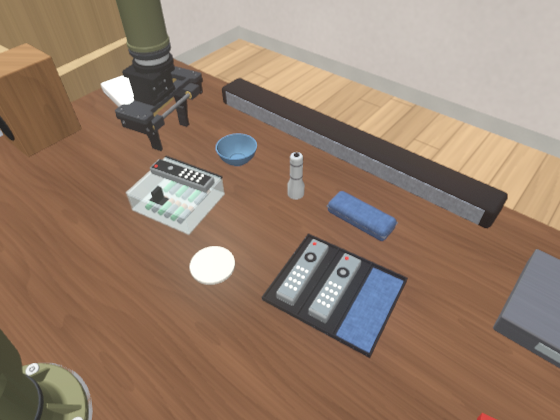

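```bash
python3 -m pendant '[[65,[30,-3,0],[0,0,0]],[65,[60,-3,0],[0,0,0]],[65,[90,-3,0],[0,0,0]],[65,[103,-3,0],[0,0,0]],[65,[111.5,-3,0],[0,0,0]],[65,[111.5,-3,0],[0,0,0]],[65,[111.5,-3,0],[0,0,0]]]'
python3 - <<'E'
from h import *
go([.539,.194,.0885],down(13.2))
for n in("wrist","side"):
    c=optics.read_camera(n);cv2.imwrite(f"pics/{n}2.png",c["image"])
E
```

```text
time_s: 4.58
tool_pos: [0.5393, 0.1937, 0.089]
tool_rot: [16.1, 89.9, 29.3]
force: [0.2, -0.5, 0.3]
grip_width: 0.0655
shift [ 0.5  0.3 -0.3] turn [ 0.001  0.001 -0.   ] turndeg 0.1
```

View pics/wrist2.png

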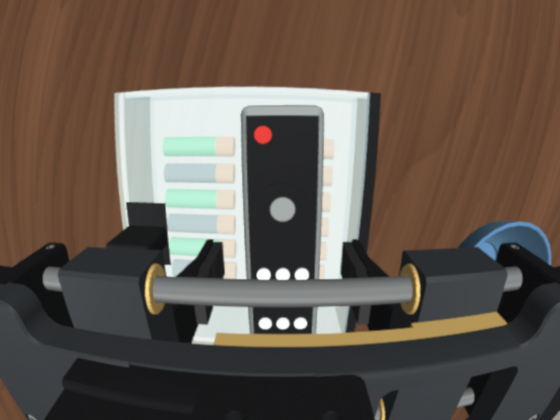

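View pics/side2.png

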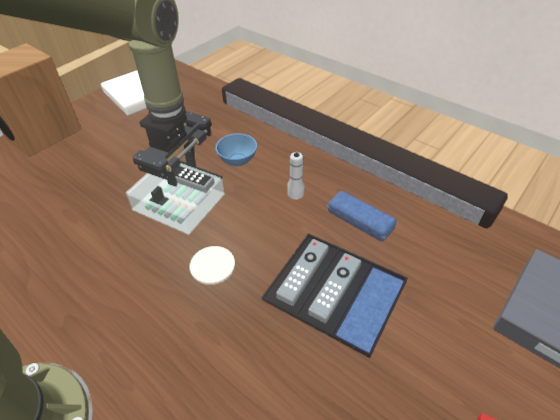

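```bash
python3 -m pendant '[[65,[1,0,0],[0,0,0]],[30,[1,0,0],[0,0,0]],[30,[1,0,0],[0,0,0]],[30,[1,0,0],[0,0,0]],[30,[1,0,0],[0,0,0]],[30,[1,0,0],[0,0,0]],[30,[1,0,0],[0,0,0]],[30,[1,0,0],[0,0,0]]]' 30
python3 -c "
from h import *
o=telemetry.get_obs();print(o['grip_width'],o['force'],o['wrist_torque'])"
```

```text
time_s: 5.35
tool_pos: [0.539, 0.1929, 0.0872]
tool_rot: [7.5, 90.0, 20.7]
force: [0.2, -0.0, 0.9]
grip_width: 0.0397
0.03966432614429377 [ 0.22817217 -0.03208501  0.93868222] [-1.06459018e-01  7.95522728e-05  3.11186063e-02]
```

```bash
python3 -m pendant '[[30,[-10,0,0],[0,0,0]],[30,[-25,0,0],[0,0,0]],[30,[-50,0,0],[0,0,0]],[30,[-80,0,0],[0,0,0]],[30,[-110,0,0],[0,0,0]],[30,[-120,0,0],[0,0,0]],[30,[-120,0,0],[0,0,0]]]'
python3 - <<'E'
from h import *
o=telemetry.get_obs();print(o['grip_width'],o['force'],o['wrist_torque'])
go([.557,-.322,.207],down(13.2-95.2))
for n in("wrist","side"):
    c=optics.read_camera(n);cv2.imwrite(f"pics/{n}3.png",c["image"])
E
```

```text
time_s: 5.93
tool_pos: [0.5407, 0.1935, 0.2108]
tool_rot: [14.6, 89.6, 27.8]
force: [0.2, 0.6, -1.2]
grip_width: 0.0395
0.03949794734967525 [ 0.16517301  0.64765886 -1.19897995] [-0.11288396  0.0466964  -0.02197771]
shift [   2.3 -505.7 -101.6] turn [ 1.661  0.003 -0.007] turndeg 95.2
```

View pics/wrist3.png

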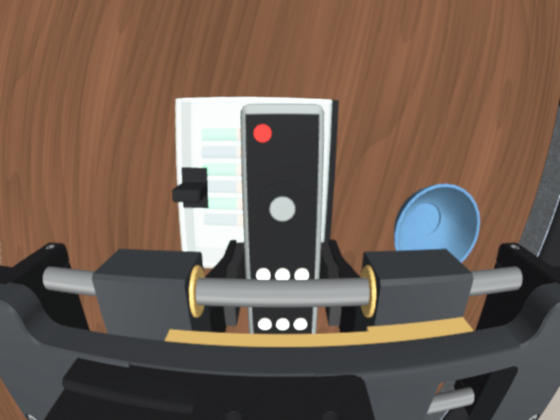

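View pics/side3.png

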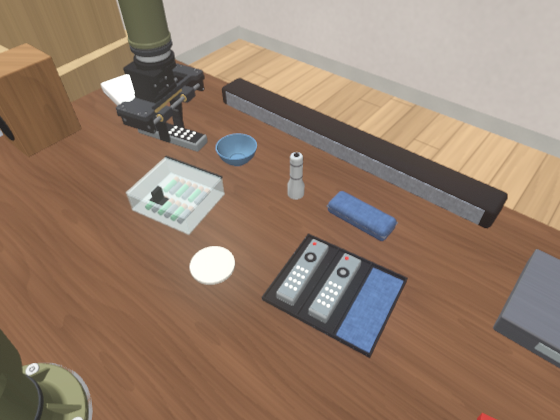

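```bash
python3 -m pendant '[[30,[0,-12,-2.4],[0.04,0,0]],[30,[0,-36,-7.2],[0.12,0,0]],[30,[0,-66,-13.2],[0.22,0,0]],[30,[0,-96,-19.2],[0.32,0,0]],[30,[0,-126,-25.2],[0.42,0,0]],[30,[0,-156,-31.2],[0.52,0,0]],[30,[0,-186,-37.2],[0.62,0,0]],[30,[0,-216,-43.2],[0.72,0,0]],[30,[0,-246,-49.2],[0.82,0,0]],[30,[0,-270,-54],[0.9,0,0]]]'
python3 - <<'E'
from h import *
o=telemetry.get_obs();print(o['grip_width'],o['force'],o['wrist_torque'])
go([.557,-.322,.207],down(-82))
E
```

```text
time_s: 6.87
tool_pos: [0.5459, -0.0862, 0.2052]
tool_rot: [-121.2, 89.8, -160.2]
force: [0.2, 0.3, -1.4]
grip_width: 0.0394
0.03942768579977984 [ 0.16557328  0.3212544  -1.39986861] [-0.14113843  0.0948729   0.00384078]
shift [  -1.6 -176.4  156.8] turn [ 0.752 -0.001  0.004] turndeg 43.1
```

```bash
python3 -m pendant '[[30,[0,-20,17.8],[0.09,0,0]],[30,[0,-40,35.6],[0.18,0,0]],[30,[0,-60,53.4],[0.27,0,0]],[30,[0,-80,71],[0.36,0,0]],[30,[0,-100,89],[0.45,0,0]],[30,[0,-120,107],[0.53,0,0]],[30,[0,-140,124],[0.61,0,0]],[30,[0,-160,142],[0.69,0,0]],[30,[0,-176,157],[0.755,0,0]],[30,[0,-176,157],[0.755,0,0]]]'
python3 - <<'E'
from h import *
o=telemetry.get_obs();print(o['grip_width'],o['force'],o['wrist_torque'])
go([.557,-.322,.207],down(-82))
for n in("wrist","side"):
    c=optics.read_camera(n);cv2.imwrite(f"pics/{n}4.png",c["image"])
E
```

```text
time_s: 7.7
tool_pos: [0.5578, -0.3245, 0.2051]
tool_rot: [-55.9, 89.6, -138.3]
force: [-1.4, -0.3, -0.9]
grip_width: 0.0395
0.03947766126343415 [-1.42288151 -0.34483627 -0.93536184] [-0.1130665   0.27698526  0.00601063]
shift [-1.9 -0.5 -2.6] turn [-0.006  0.003  0.005] turndeg 0.5
```

View pics/wrist4.png

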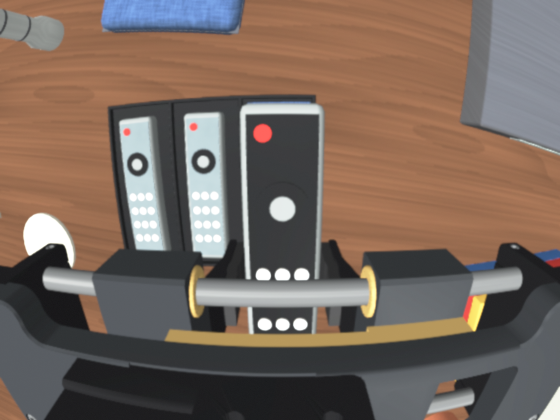

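View pics/side4.png

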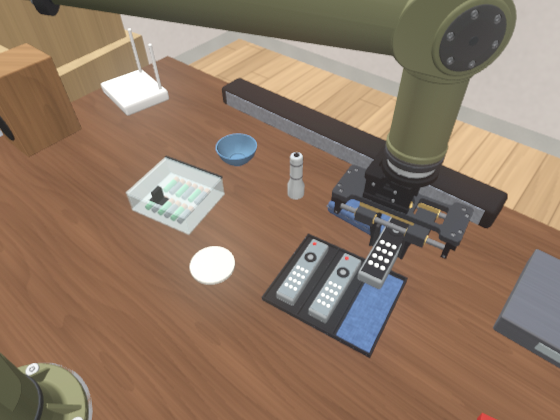

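```bash
python3 -m pendant '[[30,[25,0,-2.5],[0,0,0]],[30,[55,0,-2.5],[0,0,0]],[30,[85,0,-2.5],[0,0,0]],[30,[110,0,-2.5],[0,0,0]],[30,[130,0,-2.5],[0,0,0]],[30,[143,0,-2.5],[0,0,0]],[30,[150,0,-2.5],[0,0,0]],[30,[150,0,-2.5],[0,0,0]],[30,[150,0,-2.5],[0,0,0]]]'
python3 - <<'E'
from h import *
o=telemetry.get_obs();print(o['grip_width'],o['force'],o['wrist_torque'])
go([.557,-.322,.031],down(-82))
for n in("wrist","side","top"):
    c=optics.read_camera(n);cv2.imwrite(f"pics/{n}5.png",c["image"])
    if n!="wrist":
      for m in models.masks_of(n,"remote")[:4]:
        r,k=np.nonzero(m["pixels"]&(c["range_z"]>0));w=world(c,r,k,c["range_z"][r,k])
        q=w[:,2]>np.percentile(w[:,2],60)-.006;q&=w[:,2]<np.percentile(w[:,2],60)+.01;w=w[q];A=np.c_[w[:,:2],np.ones(len(w))];s=np.linalg.lstsq(A,w[:,2],rcond=None)[0]
        print(n,m["confidence"],len(w),np.round(w.mean(0),4),"slope",np.round(s[:2],3),[round(float(x),1) for x in np.r_[cv2.minAreaRect((w[:,:2]*1000).astype(np.float32))[0],cv2.minAreaRect((w[:,:2]*1000).astype(np.float32))[1]]])
E
```

```text
time_s: 8.55
tool_pos: [0.5616, -0.3152, 0.0576]
tool_rot: [69.5, 90.0, -12.1]
force: [-1.0, -0.8, -0.9]
grip_width: 0.0399
0.03993698917569241 [-1.00342564 -0.83454053 -0.94952574] [-0.05846625  0.11301325  0.00590959]
shift [26.6 -5.6  6.1] turn [ 0.007  0.    -0.001] turndeg 0.4
side 0.68 1227 [ 0.5282 -0.1754  0.026 ] slope [0.001 0.019] [535.8, -173.0, 159.5, 40.9]
side 0.62 1036 [ 0.5208 -0.2505  0.026 ] slope [0.004 0.017] [527.0, -248.9, 120.7, 40.6]
side 0.61 1041 [ 0.5338 -0.3214  0.0536] slope [0.014 0.007] [560.7, -316.8, 153.1, 39.6]
top 0.88 557 [ 0.5667 -0.31    0.0535] slope [ 0.004 -0.039] [565.3, -314.0, 158.3, 40.3]
top 0.77 1247 [ 0.5409 -0.2407  0.0259] slope [ 0.006 -0.025] [546.3, -243.7, 159.5, 40.3]
top 0.71 1462 [ 0.5347 -0.1697  0.0259] slope [ 0.003 -0.019] [536.0, -170.5, 158.7, 40.0]
top 0.27 293 [ 0.5255 -0.3012  0.0051] slope [-0.006  0.033] [551.1, -298.9, 175.2, 19.5]
```

View pics/wrist5.png

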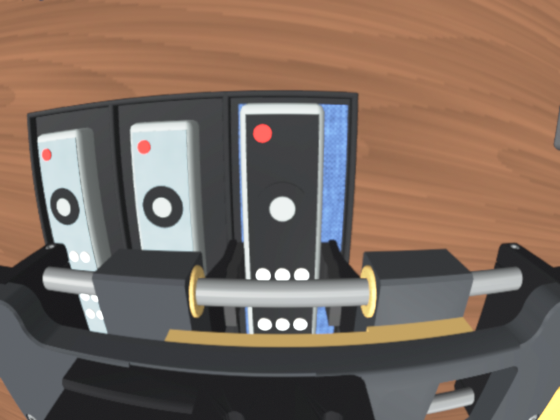

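View pics/side5.png

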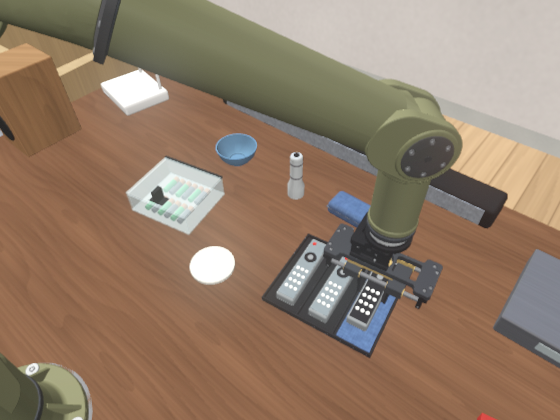

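```bash
python3 -m pendant '[[30,[0,-3,3],[0,0,0]],[30,[0,-5.6,6],[0,0,0]],[30,[6,-5.6,6],[0.004,0,0]],[30,[14,-5.6,6],[0.007,0,0]],[30,[20,-5.6,6],[0.007,0,0]],[30,[23,-5.6,6],[0.007,0,0]],[30,[23,-5.6,6],[0.007,0,0]],[30,[23,-5.6,6],[0.007,0,0]]]'
python3 - <<'E'
from h import *
o=telemetry.get_obs();print(o['grip_width'],o['force'],o['wrist_torque'])
go([.557,-.322,.031],down(-82))
for n in("wrist","side","top"):
    c=optics.read_camera(n);cv2.imwrite(f"pics/{n}6.png",c["image"])
    if n!="wrist":
      for m in models.masks_of(n,"remote")[:4]:
        r,k=np.nonzero(m["pixels"]&(c["range_z"]>0));w=world(c,r,k,c["range_z"][r,k])
        a=cv2.minAreaRect((w[:,:2]*1000).astype(np.float32))
        print(n,m["confidence"],len(w),np.round(np.median(w,0),4),np.round(a[0],1),np.round(a[1],1))
E
```

```text
time_s: 9.47
tool_pos: [0.5564, -0.3218, 0.0335]
tool_rot: [-121.3, 89.9, 156.7]
force: [0.1, -0.2, -0.4]
grip_width: 0.04
0.03998300687181201 [ 0.05866833 -0.19056193 -0.44558259] [-0.05909156  0.11052177  0.01392456]
shift [2.5 0.5 0.3] turn [-0.001 -0.     0.001] turndeg 0.1
side 0.76 1147 [ 0.5219 -0.3286  0.0291] [ 535.4 -324.6] [112.6  43.7]
side 0.67 1358 [ 0.5246 -0.1775  0.0258] [ 535.2 -169.7] [160.1  47.7]
side 0.6 1046 [ 0.5104 -0.2521  0.0256] [ 526.2 -251.4] [118.7  58.7]
top 0.84 1547 [ 0.5324 -0.1696  0.0258] [ 534.3 -172.5] [160.5  44. ]
top 0.74 562 [ 0.6035 -0.3133  0.0291] [ 557.9 -304.6] [158.   67.4]
top 0.66 1440 [ 0.5394 -0.2383  0.0256] [ 547.9 -245.9] [163.7  46.8]
```

View pics/wrist6.png

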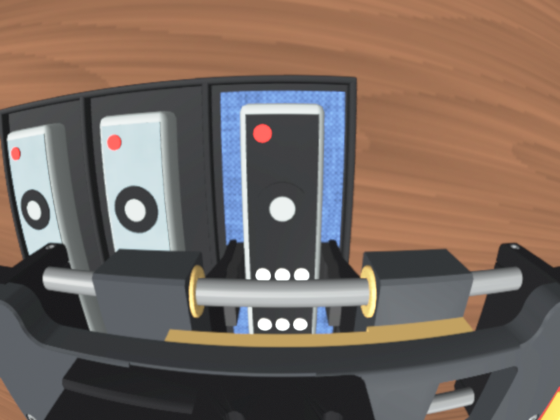

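```bash
python3 -m pendant '[[30,[1,0,0],[0,0,0]],[30,[2,0,0],[0,0,0]],[30,[2.5,0,0],[0,0,0]],[30,[2.5,0,0],[0,0,0]]]'; python3 -m pendant '[[30,[0.5,0,0],[0,0,0]],[30,[0.5,0,0],[0,0,0]],[30,[0.5,0,0],[0,0,0]]]'
```

```text
time_s: 10.05
tool_pos: [0.5565, -0.3219, 0.0314]
tool_rot: [-150.5, 90.0, 127.5]
force: [-0.2, 0.4, -1.2]
grip_width: 0.0398
time_s: 10.3
tool_pos: [0.5566, -0.3221, 0.031]
tool_rot: [145.4, 90.0, 63.3]
force: [0.6, -0.6, -1.0]
grip_width: 0.0396
```

```bash
python3 -m pendant '[[30,[0.7,0,0],[0,0,0]],[30,[0.7,0,0],[0,0,0]],[30,[0.7,0,0],[0,0,0]]]'; python3 -m pendant '[[30,[0.6,0,0],[0,0,0]],[30,[0.6,0,0],[0,0,0]],[30,[0.6,0,0],[0,0,0]]]'
python3 - <<'E'
from h import *
for n in("side","top"):
    c=optics.read_camera(n)
    for m in models.masks_of(n,"remote")[:4]:
        r,k=np.nonzero(m["pixels"]&(c["range_z"]>0));w=world(c,r,k,c["range_z"][r,k])
        print(n,m["confidence"],len(w),np.round(np.median(w,0),4))
E
```

```text
time_s: 10.55
tool_pos: [0.5567, -0.3221, 0.0307]
tool_rot: [99.6, 90.0, 17.5]
force: [-1.8, -0.2, 3.0]
grip_width: 0.0399
time_s: 10.8
tool_pos: [0.5567, -0.3221, 0.0307]
tool_rot: [124.4, 90.0, 42.4]
force: [-2.6, 1.7, 5.9]
grip_width: 0.0396
side 0.94 1451 [ 0.5263 -0.1775  0.0257]
side 0.93 966 [ 0.5082 -0.2526  0.0258]
side 0.7 1027 [ 0.5211 -0.3288  0.0262]
top 0.94 586 [ 0.5229 -0.3124  0.0255]
top 0.85 1327 [ 0.5411 -0.2384  0.0256]
top 0.78 1627 [ 0.5323 -0.169   0.0256]
top 0.66 6932 [0.5125 0.1956 0.061 ]
```

Contact (upward force, height equal to the parked remotes). Release with a small opening and retreat.

```bash
python3 -m pendant '[[44,[0,0,0],[0,0,0]],[50,[0,0,0],[0,0,0]],[54,[0,0,0],[0,0,0]],[54,[0,0,0],[0,0,0]],[54,[-10,0,0],[0,0,0]],[54,[-30,0,0],[0,0,0]],[54,[-60,0,0],[0,0,0]],[54,[-90,0,0],[0,0,0]],[54,[-120,0,0],[0,0,0]],[54,[-150,0,0],[0,0,0]]]'
python3 - <<'E'
from h import *
go([.4583,.183,.16],down(101.7)); go([.4583,.183,.16],down(-78.3))
print(telemetry.get_obs()["qpos"])
for n in("wrist","side","top"):
    c=optics.read_camera(n);cv2.imwrite(f"pics/{n}7.png",c["image"])
    if n!="wrist":
      for m in models.masks_of(n,"remote")[:4]:
        r,k=np.nonzero(m["pixels"]&(c["range_z"]>0));w=world(c,r,k,c["range_z"][r,k])
        w=w[w[:,2]>.02];a=cv2.minAreaRect((w[:,:2]*1000).astype(np.float32))
        print(n,m["confidence"],len(w),np.round(np.median(w,0),4),np.round(a[0],1),np.round(a[1],1),a[2])
E
```

```text
time_s: 11.83
tool_pos: [0.5563, -0.3222, 0.1819]
tool_rot: [55.5, 90.0, -26.6]
force: [0.7, -0.6, 0.7]
grip_width: 0.0538
shift [  21.7  -27.5 -513.9] turn [ 3.076e+00 -1.000e-03 -0.000e+00] turndeg 176.2
shift [  21.7  -27.5 -513.9] turn [-0.066  0.    -0.   ] turndeg 3.8
[ -6.6216787   23.76558306  44.67799582  90.00336152 -17.21046486
  73.3172195  -41.48054854]
side 0.78 1264 [ 0.5282 -0.1756  0.026 ] [ 536.9 -173. ] [162.   40.7] 9.19891357421875
side 0.73 1528 [ 0.5508 -0.3245  0.026 ] [ 559.5 -322.7] [160.4  40.1] 8.071051597595215
side 0.56 1363 [ 0.5377 -0.2487  0.026 ] [ 546.3 -246.5] [158.9  40.7] 7.875638961791992
top 0.82 1489 [ 0.5451 -0.2431  0.0258] [ 546.2 -243.9] [158.6  40.8] 7.525142192840576
top 0.81 603 [ 0.51   -0.3225  0.0256] [ 541.3 -283.1] [159.  100.9] 23.463424682617188
top 0.64 1419 [ 0.5342 -0.1691  0.0259] [ 536.3 -170.1] [157.4  39.4] 9.352538108825684
```

View pics/wrist7.png

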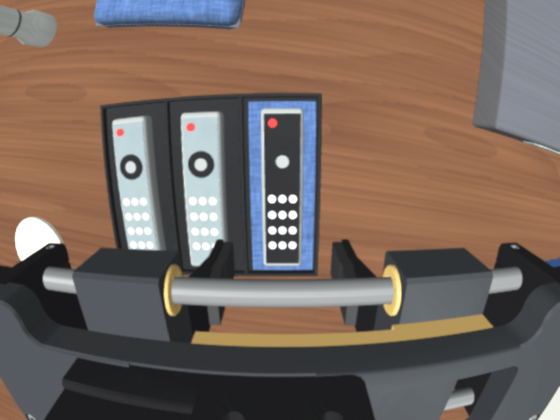

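```bash
python3 -m pendant '[[54,[0,-2,-35],[0,0,0]],[54,[0,-4,-70],[0,0,0]],[54,[0,-6,-110],[0,0,0]],[54,[0,-8,-150],[-0.01,0,0]],[54,[0,-10,-190],[-0.02,0,0]],[54,[0,-12,-230],[-0.03,0,0]],[54,[0,-14,-270],[-0.04,0,0]],[54,[0,-16,-310],[-0.05,0,0]],[54,[0,-18,-350],[-0.06,0,0]],[54,[0,-20,-390],[-0.066,0,0]]]'; python3 -m pendant '[[54,[0,-2,-35],[0,0,0]],[54,[0,-4,-70],[0,0,0]],[54,[0,-7,-100],[0,0,0]],[54,[0,-7,-120],[0,0,0]],[54,[0,-7,-120],[0,0,0]],[54,[0,-7,-120],[0,0,0]]]'
python3 - <<'E'
from h import *
go([.4583,.183,.16],down(-78.3))
print(telemetry.get_obs()["qpos"])
E
```

```text
time_s: 12.92
tool_pos: [0.4811, 0.0632, 0.1787]
tool_rot: [-91.3, 89.9, -169.5]
force: [0.0, 0.1, 0.5]
grip_width: 0.054
time_s: 13.42
tool_pos: [0.4504, 0.1781, 0.1785]
tool_rot: [-59.2, 89.8, -137.3]
force: [0.2, -1.7, -0.3]
grip_width: 0.054
shift [18.4  8.8 -3.2] turn [0.004 0.001 0.002] turndeg 0.3
[-4.93251394e+01  3.99434523e-02  2.47515701e+01  1.11356298e+02
  3.60384964e-02  6.87607754e+01 -1.02678170e+02]
```

```bash
python3 -m pendant '[[45,[18,8.8,-3],[0,0,0]],[45,[18,8.8,-3],[0,0,0]],[45,[18,8.8,-3],[0,0,0]]]'
python3 - <<'E'
from h import *
go([.4583,.183,.0915],down(-78.3))
c=optics.read_camera("wrist");cv2.imwrite("pics/wrist8.png",c["image"])
E
```

```text
time_s: 13.67
tool_pos: [0.459, 0.1802, 0.1605]
tool_rot: [-59.2, 89.8, -137.6]
force: [-0.5, -0.6, 0.0]
grip_width: 0.0467
shift [69.   0.1 -3. ] turn [-0.002  0.002  0.003] turndeg 0.2
```

View pics/wrist8.png

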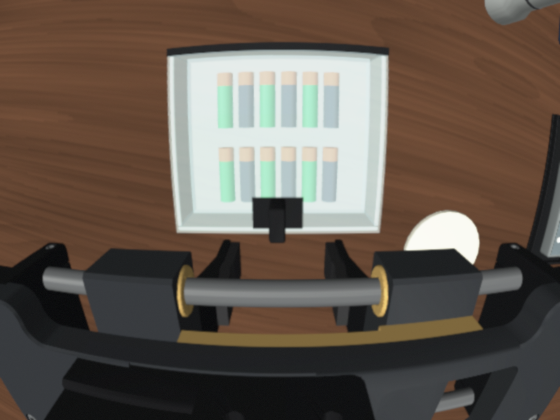

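```bash
python3 -m pendant '[[45,[25,0,-2.5],[0,0,0]],[45,[50,0,-2.5],[0,0,0]],[45,[69,0,-2.5],[0,0,0]],[45,[69,0,-2.5],[0,0,0]],[20,[69,0,-2.5],[0,0,0]],[8,[69,0,-2.5],[0,0,0]],[4,[69,0,-2.5],[0,0,0]],[4,[69,0,-2.5],[0,0,0]],[4,[69,0,-2.5],[0,0,0]],[4,[69,0,-2.5],[0,0,0]]]' 10
python3 - <<'E'
from h import *
o=telemetry.get_obs();print(o['grip_width'],o['qpos'])
go([.4583,.183,.0915],down(-78.3))
c=optics.read_camera("wrist");cv2.imwrite("pics/wrist9.png",c["image"])
E
```

```text
time_s: 14.55
tool_pos: [0.4595, 0.1848, 0.0935]
tool_rot: [104.5, 89.9, 26.3]
force: [1.4, -4.9, 1.2]
grip_width: 0.0131
0.01311220706017525 [ -48.58617816    6.9670888    25.1015263   115.38087054   -3.47211939
   58.27898664 -100.07705394]
shift [ 2.  -1.5  1.5] turn [ 0.001 -0.    -0.001] turndeg 0.1
```

View pics/wrist9.png

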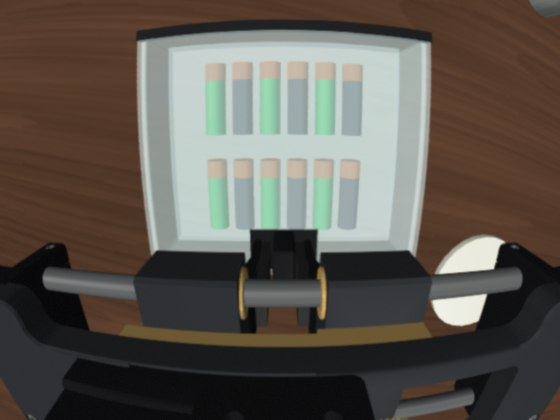

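```bash
cat >> h.py <<'E'
def arc(th0,tl0,steps):
    # returns shift in tool frame at (th0,tl0)
    def T(th,tl):
        th,tl=np.radians([th,tl]);d=np.array([-np.cos(th),np.sin(th)]);n=np.array([np.sin(th),np.cos(th)])
        return 131*d+30*n-8*np.array([-np.sin(tl),-np.cos(tl)])
    a=T(th0,tl0);t=np.radians(tl0);tx=np.array([-np.sin(t),-np.cos(t)]);ty=np.array([np.cos(t),-np.sin(t)])
    for th,tl in steps:
        v=T(th,tl)-a;print(th,tl,np.round([v@tx,v@ty],1),round(-np.radians(tl-tl0),3))
E
python3 -c "
from h import *
arc(0,0,[(i,i) for i in (2,5,9,14,19,24,29,34,39,44)])"
```

```text
2 2 [-4.5  1.4] -0.035
5 5 [-11.3   3.8] -0.087
9 9 [-20.    7.6] -0.157
14 14 [-30.6  13.1] -0.244
19 19 [-40.6  19.5] -0.332
24 24 [-50.   26.8] -0.419
29 29 [-58.7  34.8] -0.506
34 34 [-66.8  43.6] -0.593
39 39 [-74.   53.1] -0.681
44 44 [-80.3  63.2] -0.768
```

```bash
python3 -m pendant '[[4,[0,0,0],[0,0,0]],[4,[-4.5,1.4,0],[0,0,-0.035]],[4,[-11.3,3.8,0],[0,0,-0.087]],[4,[-20,7.6,0],[0,0,-0.157]],[4,[-30.6,13.1,0],[0,0,-0.244]],[4,[-30.6,13.1,0],[0,0,-0.244]],[4,[-30.6,13.1,0],[0,0,-0.244]]]' 20
python3 - <<'E'
from h import *
o=telemetry.get_obs();print(o['grip_width'],o['qpos'])
_,r=toolR();print(r.as_matrix()[:,0])
c=optics.read_camera("wrist");cv2.imwrite("pics/wrist10.png",c["image"])
c=optics.read_camera("side");cv2.imwrite("pics/side10.png",c["image"])
E
```

```text
time_s: 15.18
tool_pos: [0.4728, 0.1869, 0.1227]
tool_rot: [-89.6, 76.0, -167.9]
force: [0.4, -1.4, 1.3]
grip_width: 0.0119
0.011889155901690776 [-44.69790255  17.74930521  25.91487929 101.13758671  -9.55449284
  77.0063549  -93.94536722]
[-0.23610702 -0.05049662 -0.97041412]
```

View pics/wrist10.png

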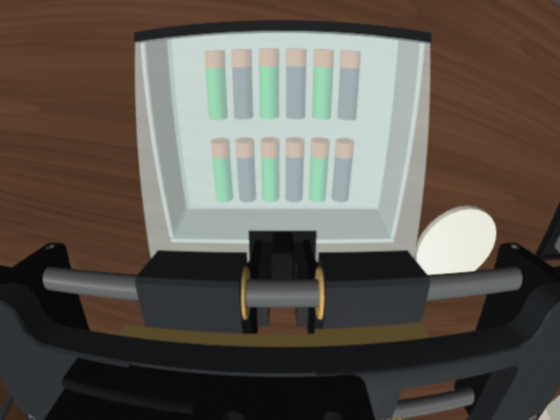

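View pics/side10.png

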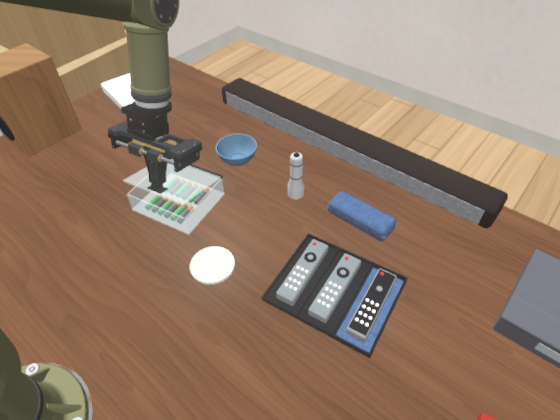

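Lid is rising with the tab, 14° now. Continue the arc.

```bash
python3 -c "
from h import *
arc(14,14,[(18,18),(23,23),(28,28),(33,33),(38,38),(43,41),(48,41),(53,41)])"
```

```text
18 18 [-9.  3.] -0.07
23 23 [-20.    7.6] -0.157
28 28 [-30.6  13.1] -0.244
33 33 [-40.6  19.5] -0.332
38 38 [-50.   26.8] -0.419
43 41 [-58.9  34.6] -0.471
48 41 [-67.3  42.8] -0.471
53 41 [-74.9  51.7] -0.471
```

```bash
python3 -m pendant '[[4,[-9,3,0],[0,0,-0.07]],[4,[-20,7.6,0],[0,0,-0.157]],[4,[-30.6,13.1,0],[0,0,-0.244]],[4,[-40.6,19.5,0],[0,0,-0.332]],[4,[-50,26.8,0],[0,0,-0.419]],[4,[-50,26.8,0],[0,0,-0.419]],[4,[-50,26.8,0],[0,0,-0.419]]]'
python3 - <<'E'
from h import *
o=telemetry.get_obs();print(o['grip_width'],o['qpos'])
_,r=toolR();print(r.as_matrix()[:,0])
c=optics.read_camera("side");cv2.imwrite("pics/side11.png",c["image"])
E
```

```text
time_s: 15.87
tool_pos: [0.509, 0.1944, 0.163]
tool_rot: [-89.8, 51.9, -168.1]
force: [0.2, -2.0, -4.8]
grip_width: 0.0119
0.011868342089868799 [-36.23907229  38.74864189  24.84414954  74.9407053  -15.4675509
 107.89035116 -88.96534062]
[-0.60427944 -0.12695927 -0.78659247]
```

View pics/side11.png

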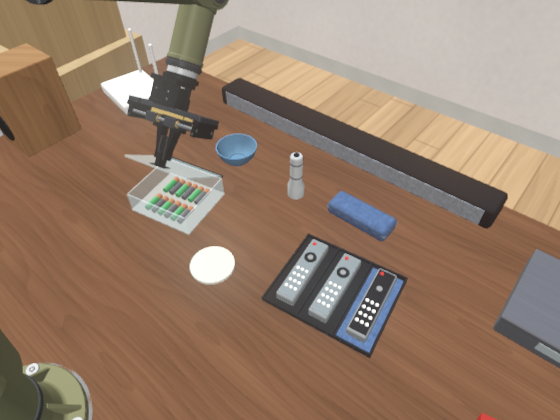

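```bash
python3 -c "
from h import *
arc(38,38,[(th,38) for th in (42,46,50,54,58,62,66,70)])"
```

```text
42 38 [-9.1  2.4] -0.0
46 38 [-17.9   5.5] -0.0
50 38 [-26.6   9.1] -0.0
54 38 [-34.9  13.3] -0.0
58 38 [-43.   18.2] -0.0
62 38 [-50.7  23.5] -0.0
66 38 [-58.   29.4] -0.0
70 38 [-64.9  35.8] -0.0
```

Lower the grip force so the fin can pivot in the pads.

```bash
python3 -m pendant '[[4,[-9.1,2.4,0],[0,0,0]],[4,[-17.9,5.5,0],[0,0,0]],[4,[-26.6,9.1,0],[0,0,0]],[4,[-34.9,13.3,0],[0,0,0]],[4,[-34.9,13.3,0],[0,0,0]],[4,[-34.9,13.3,0],[0,0,0]]]' 12
python3 - <<'E'
from h import *
o=telemetry.get_obs();print(o['grip_width'],o['qpos'],o["wrist_torque"])
_,r=toolR();print(r.as_matrix()[:,0])
for n in("side","wrist"):
    c=optics.read_camera(n);cv2.imwrite(f"pics/{n}12.png",c["image"])
E
```

```text
time_s: 16.42
tool_pos: [0.5408, 0.2009, 0.1853]
tool_rot: [-89.9, 52.3, -168.2]
force: [3.2, -4.0, -0.8]
grip_width: 0.0118
0.011832878296984733 [-34.60864253  41.45259707  24.88843186  67.75902664 -16.15325527
 111.94863583 -88.9926268 ] [-0.53052238 -1.40090952  0.57980374]
[-0.59933658 -0.12470688 -0.79072363]
```

View pics/side12.png

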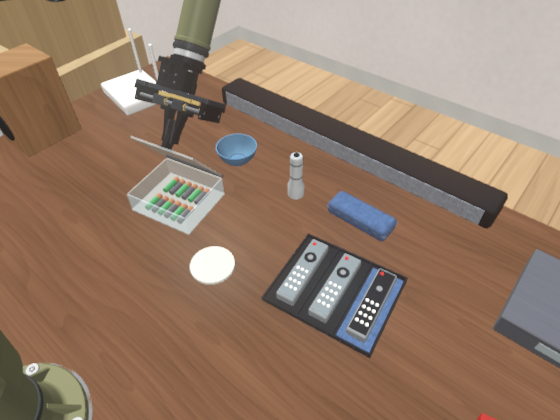

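View pics/wrist12.png

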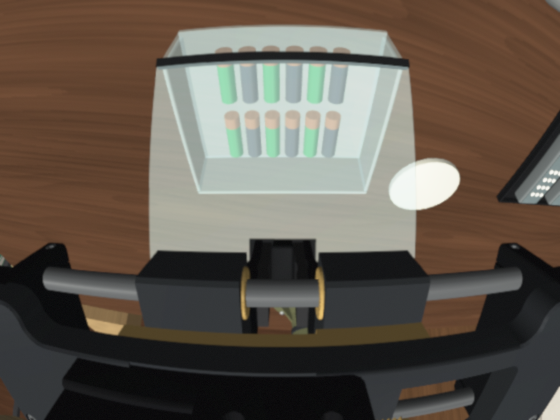

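```bash
python3 -c "
from h import *
arc(54,38,[(58,36),(62,34),(66,33),(70,32),(74,32)])"
```

```text
58 36 [-8.   4.5] 0.035
62 34 [-15.7   9.6] 0.07
66 33 [-23.   15.4] 0.087
70 32 [-29.9  21.6] 0.105
74 32 [-36.3  28.5] 0.105
```

```bash
python3 -m pendant '[[4,[-8,4.5,0],[0,0,0.035]],[4,[-15.7,9.6,0],[0,0,0.07]],[4,[-23,15.4,0],[0,0,0.087]],[4,[-29.9,21.6,0],[0,0,0.105]],[4,[-29.9,21.6,0],[0,0,0.105]],[4,[-29.9,21.6,0],[0,0,0.105]]]' 10
python3 - <<'E'
from h import *
o=telemetry.get_obs();print(o['grip_width'],o['qpos'],o["wrist_torque"])
for n in("side","wrist","top"):
    c=optics.read_camera(n);cv2.imwrite(f"pics/{n}13.png",c["image"])
E
```

```text
time_s: 17.02
tool_pos: [0.575, 0.208, 0.1961]
tool_rot: [-89.9, 58.1, -168.2]
force: [1.9, -4.7, 2.5]
grip_width: 0.0119
0.011878911010545 [-34.39557736  41.07317467  25.41528796  64.76760926 -16.32853248
 109.46273898 -89.25085861] [-0.8183939  -0.73290232  0.62003095]
```

View pics/side13.png

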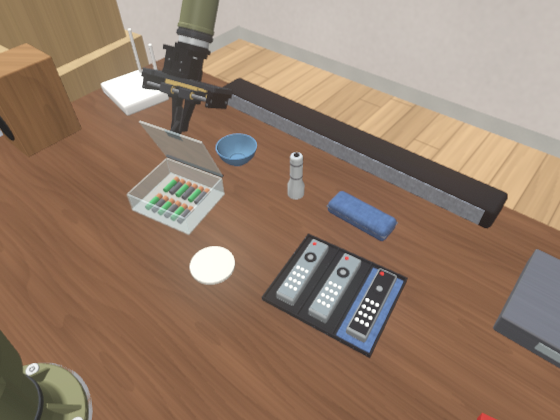

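View pics/wrist13.png

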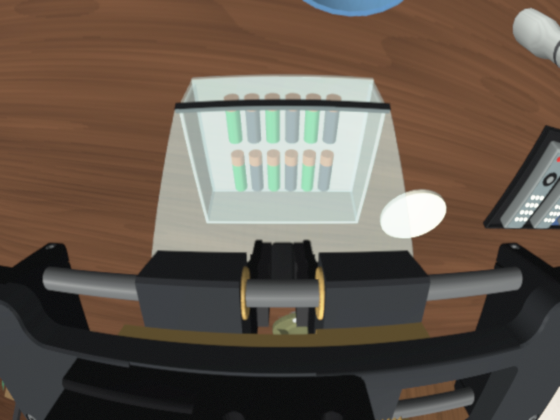

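```bash
python3 -c "
from h import *
arc(70,32,[(74,33),(78,34),(82,35),(86,36),(90,37),(93,38)])"
```

```text
74 33 [-5.7  7.6] -0.017
78 34 [-10.8  15.6] -0.035
82 35 [-15.3  24. ] -0.052
86 36 [-19.3  32.6] -0.07
90 37 [-22.7  41.5] -0.087
93 38 [-24.8  48.3] -0.105
```

```bash
python3 -m pendant '[[4,[-5.7,7.6,0],[0,0,-0.017]],[4,[-10.8,15.6,0],[0,0,-0.035]],[4,[-15.3,24,0],[0,0,-0.052]],[4,[-19.3,32.6,0],[0,0,-0.07]],[4,[-19.3,32.6,0],[0,0,-0.07]]]'
python3 - <<'E'
from h import *
o=telemetry.get_obs();print(o['grip_width'],o['qpos'],o["wrist_torque"])
for n in("side","wrist","top"):
    c=optics.read_camera(n);cv2.imwrite(f"pics/{n}14.png",c["image"])
E
```

```text
time_s: 17.58
tool_pos: [0.6124, 0.2156, 0.1946]
tool_rot: [-89.9, 53.9, -168.2]
force: [0.9, -4.2, 1.1]
grip_width: 0.0113
0.011299710917111903 [-29.73227855  49.49322444  22.543173    51.88590041 -17.29272372
 117.39915587 -90.32108211] [-0.80158692 -0.5271755   0.66414196]
```

View pics/side14.png

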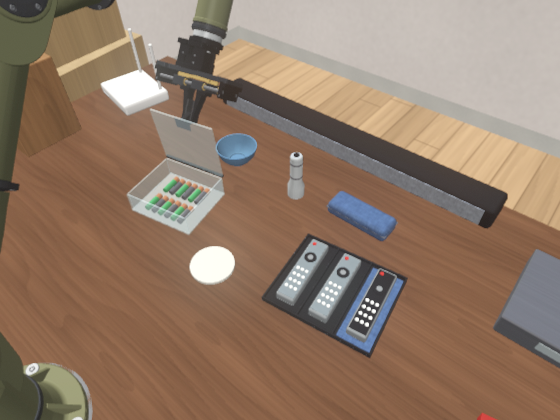

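View pics/wrist14.png

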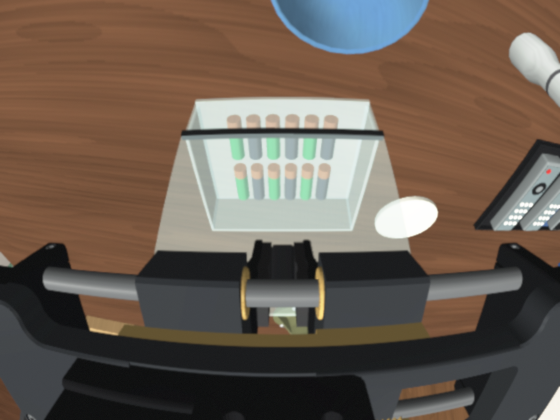

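```bash
cat > lid.py <<'E'
from h import *
a=np.radians(11.8);X=np.array([np.cos(a),np.sin(a)]);Y=np.array([-np.sin(a),np.cos(a)])
def lidang(n):
    c=optics.read_camera(n);rr,kk=np.mgrid[0:420,0:560];w=world(c,rr,kk,c["range_z"]).reshape(-1,3)
    bx=(w[:,:2]-[.514,.195])@X;by=(w[:,:2]-[.514,.195])@Y
    for lo,hi in((-.078,-.02),(.02,.078)):
        s=(w[:,2]>.09)&(w[:,2]<.2)&(by>lo)&(by<hi)&(bx>.0)&(bx<.11)
        if s.sum()<50: print(n,s.sum());continue
        q=np.polyfit(w[s,2],bx[s],1);res=bx[s]-np.polyval(q,w[s,2]);s2=abs(res)<.006
        q=np.polyfit(w[s,2][s2],bx[s][s2],1)
        print(n,s.sum(),s2.sum(),"angle deg",round(90+np.degrees(np.arctan(q[0])),1),"bx@.0555",round(np.polyval(q,.0555),4),"std",res.std().round(4))
lidang("side")
E
python3 lid.py
```

```text
side 686 686 angle deg 84.8 bx@.0555 0.0761 std 0.0009
side 618 618 angle deg 84.8 bx@.0555 0.0765 std 0.001
```

```bash
python3 -m pendant '[[20,[0,0,0],[0,0,0]],[35,[0,0,0],[0,0,0]],[40,[0,0,0],[0,0,0]],[40,[0,0,0],[0,0,0]],[40,[-15,0,0],[0,0,0.03]],[40,[-35,0,0],[0,0,0.08]],[40,[-60,0,0],[0,0,0.16]],[40,[-85,0,0],[0,0,0.25]],[40,[-110,0,0],[0,0,0.35]],[40,[-110,0,0],[0,0,0.35]]]'
python3 - <<'E'
from lid import *
o=telemetry.get_obs();print(o['qpos'])
for n in("side",):
    c=optics.read_camera(n);cv2.imwrite(f"pics/{n}15.png",c["image"])
go([.535,.199,.30],down(-78.3))
E
```

```text
time_s: 18.62
tool_pos: [0.6784, 0.2303, 0.2949]
tool_rot: [-90.5, 75.3, -168.7]
force: [0.0, -0.2, 2.6]
grip_width: 0.04
side 690 690 angle deg 84.7 bx@.0555 0.0761 std 0.001
side 618 618 angle deg 84.8 bx@.0555 0.0765 std 0.001
[-31.46035723  40.07301693  24.46414512  50.10312109 -15.90387164
 107.45045857 -91.19826834]
shift [  27.5 -142.5    1.5] turn [ 0.001 -0.001  0.27 ] turndeg 15.4
```

View pics/side15.png

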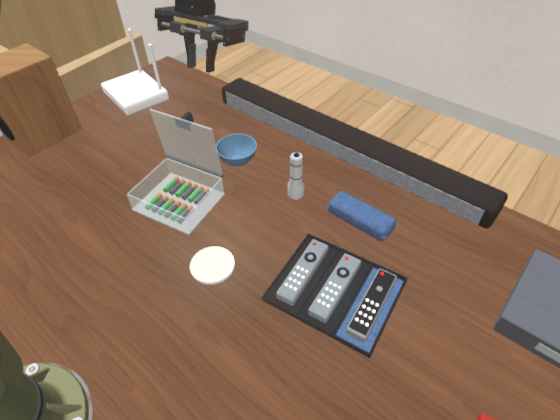

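```bash
python3 -m pendant '[[20,[-5,-36,0],[0,0,0.07]],[0,[0,-72,0],[0,0,0.14]],[0,[10,-108,0],[0,0,0.2]],[0,[27.5,-142,1.5],[0,0,0.27]],[0,[27.5,-142,1.5],[0,0,0.27]],[0,[27.5,-142,1.5],[0,0,0.27]]]' 10
python3 - <<'E'
from lid import *
o=telemetry.get_obs();print(o['qpos'],o['grip_width'])
go([.535,.199,.205],down(-78.3))
E
```

```text
time_s: 19.22
tool_pos: [0.5289, 0.1971, 0.2941]
tool_rot: [-103.6, 89.2, 178.2]
force: [0.2, 0.8, 1.1]
grip_width: 0.0083
side 690 690 angle deg 84.7 bx@.0555 0.0761 std 0.001
side 615 615 angle deg 84.8 bx@.0555 0.0764 std 0.0009
[-46.05939298   7.62026345  25.7352717   90.54479914  -3.53949461
  83.06532355 -98.29074128] 0.00470113652511319
shift [91.   3.   0.3] turn [ 0.001 -0.002  0.009] turndeg 0.5
```

```bash
python3 -m pendant '[[0,[30,0,0],[0,0,0]],[0,[60,0,0],[0,0,0]],[0,[90,0,0],[0,0,0]],[0,[90,0,0],[0,0,0]],[0,[90,0,0],[0,0,0]]]'
python3 - <<'E'
from lid import *
p,_=toolR();print(p,"bx",(p[:2]-[.514,.195])@X,"by",(p[:2]-[.514,.195])@Y)
for n in("side","wrist"):
    c=optics.read_camera(n);cv2.imwrite(f"pics/{n}16.png",c["image"])
E
```

```text
time_s: 19.68
tool_pos: [0.5354, 0.1989, 0.2049]
tool_rot: [-77.0, 89.4, -155.3]
force: [0.6, 0.2, 0.2]
grip_width: 0.0001
side 686 686 angle deg 84.7 bx@.0555 0.0761 std 0.001
side 313 313 angle deg 84.7 bx@.0555 0.0766 std 0.0009
[0.53622817 0.19919945 0.20668306] bx 0.02261720473489315 by -0.00043486837660836194
```

View pics/side16.png

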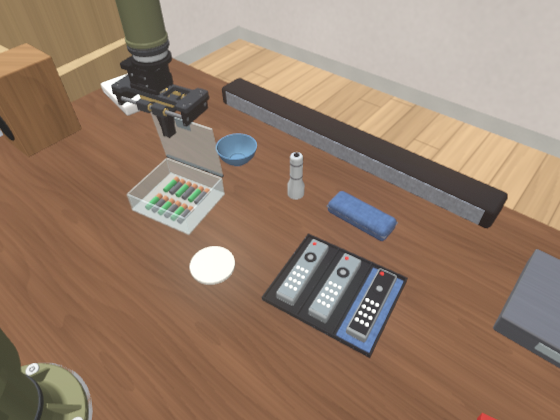

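Fingers are closed in front of the lid near its top edge; push gently toward +x, then back off.

```bash
python3 -m pendant '[[0,[0,12,0],[0,0,0]],[0,[0,22,0],[0,0,0]],[0,[0,29,0],[0,0,0]],[0,[0,36,0],[0,0,0]],[0,[0,43,0],[0,0,0]],[0,[0,50,0],[0,0,0]],[0,[0,52,0],[0,0,0]],[0,[0,52,0],[0,0,0]]]'
python3 -c "
from lid import *
"
python3 -m pendant '[[0,[0,-15,0],[0,0,0]],[0,[0,-35,0],[0,0,0]],[0,[-30,-50,0],[0,0,0]],[0,[-65,-55,0],[0,0,0]],[0,[-100,-55,0],[0,0,0]],[0,[-100,-55,0],[0,0,0]],[0,[-100,-55,0],[0,0,0]]]'
python3 - <<'E'
from lid import *
for n in("side","top"):
    c=optics.read_camera(n);cv2.imwrite(f"pics/{n}17.png",c["image"])
    for m in models.masks_of(n,"remote")[:3]:
        r,k=np.nonzero(m["pixels"]&(c["range_z"]>0));w=world(c,r,k,c["range_z"][r,k])
        w=w[w[:,2]>.02];a=cv2.minAreaRect((w[:,:2]*1000).astype(np.float32))
        print(n,round(m["confidence"],2),np.round(np.median(w,0),4),np.round(a[0],1),np.round(a[1],1),round(a[2],1))
E
```

```text
time_s: 20.5
tool_pos: [0.5855, 0.2093, 0.205]
tool_rot: [-87.0, 89.6, -165.3]
force: [-0.3, -0.1, -0.8]
grip_width: 0.0004
side 810 810 angle deg 94.0 bx@.0555 0.0761 std 0.0011
side 704 704 angle deg 94.1 bx@.0555 0.0764 std 0.0011
time_s: 21.13
tool_pos: [0.5329, 0.1985, 0.3085]
tool_rot: [-127.2, 89.8, 154.5]
force: [-0.1, 1.0, -0.1]
grip_width: 0.0003
side 814 814 angle deg 94.1 bx@.0555 0.076 std 0.0011
side 732 732 angle deg 94.1 bx@.0555 0.0764 std 0.0012
side 0.72 [ 0.5514 -0.3248  0.026 ] [ 558.4 -323.1] [159.   39.6] 8.1
side 0.65 [ 0.5387 -0.2487  0.026 ] [ 547.2 -246.3] [159.9  40.5] 7.4
side 0.58 [ 0.5283 -0.1757  0.0259] [ 536.7 -173. ] [161.4  40.9] 8.9
top 0.87 [ 0.5338 -0.1701  0.0259] [ 535.5 -170.9] [159.5  40.3] 9.1
top 0.85 [ 0.5447 -0.243   0.0258] [ 546.4 -243.8] [159.8  40.6] 7.6
top 0.83 [ 0.5564 -0.3195  0.0259] [ 559.  -320.3] [160.1  40.5] 8.4
```

View pics/side17.png

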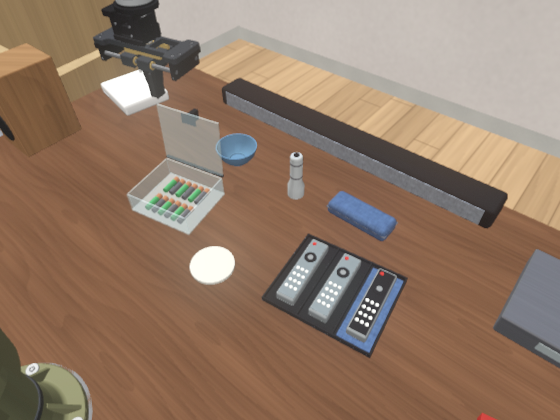

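View pics/top17.png

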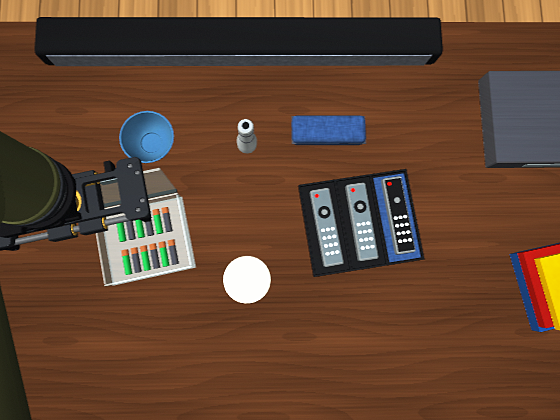

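The lid stands at 94°. The stray remote lies within about 3 mm of the lane centre, the other things haven't moved, and the arm is clear.

```bash
python3 -c "
from cell import env
print(env.sign_off())"
```

```text
the job is handed in; nothing more can be done
None
```

The stray remote is lying buttons up in the free blue-felted lane, and the battery box lid was opened only after that and left standing. I handed the job in at about 21 s of the 51 s allowed; the hand-in reports no verdict.

- **Remote:** I set it down until it touched the felt before opening the fingers. In the last pictures its centre is within about 3 mm of the lane's centre. It lies about 8° from the world x axis, the same as the lane, and its top face is at the same height as the two parked remotes.
- **Lid:** I lifted it by the tab to about 85°, where wrist joint 6 came within 0.3° of its limit. I then let go and pushed the lid's underside gently with the closed fingers. The last depth picture puts it at 94° (1.64 rad), and it did not move after the arm backed off.
- **Other objects:** The parked remotes' measured positions changed by no more than about 2 mm. The torch, coaster, glasses case and bowl look unmoved in the final pictures, but I did not measure them again.
- **Disagreements:** The top and side cameras differ by 2–3 mm on positions, roughly what the stated 2 mm calibration explains. One top-camera mask, taken while the arm was in view, gave a wrong centre for the stray remote; the later clear view agreed with the side camera.

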